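# Hang the test-tube rack on the drying board's two screws

## Task

Hang the test-tube rack on the white drying board: pass the two keyholes of its steel back plate over the two screw heads, bring the plate flat against the board, then pull the rack down until its slots are wedged fully home on the screws, and let go. Work by feel and gently, since the screws bend easily, and leave the other things on the bench as they are.

Things in the scene. Friction and masses are not known exactly. Their poses are not given: they have to be found in the camera images.
- board: White upright drying board, fixed, 270 wide, 186 high, 12 thick. Origin on the bench under the middle of its front face, which is the plane x = 0. x points into the board (the rack is pushed on along +x), y along the face, z up. Drying pegs 42 mm long at both sides (beyond 80 mm from the middle, 58 to 117 mm high); drip trough at the foot, 60 mm out in front, 22 mm high.
- strip_nominal (a point): Middle of the flush metal strip on the board's face, 140 mm up; board axes. Two screws at y +38 and -38 mm: shank 6 mm, head 14 mm diameter, head front 7.4 mm off the face, underside 3.6 mm. The strip is held through slotted holes, so the pair may sit up to 8 mm off this point in y and 3 mm in z: not given, to be seen or felt.
- screw_l (a joint): How far the screw at the board's y = +38 mm is drawn out of the board against its spring (m): 0 at rest, about 0.0029 when the rack is fully home, stop at 0.006. Spring 0.7 N/mm, preload 0.7 N.
- screw_r (a joint): The same for the screw at y = -38 mm.
- rack_grip (a point): Grip point in the upper middle of the tube rack's white bored block (80 along x, 56 along y, 36 high), 28 mm above the rack's underside; grip across y. At the start the rack stands loose on the bench, 0.25 to 0.45 kg. Its x points to its steel back plate, z up. The plate is 110 wide (y), 72 high from the underside up, 3 thick; its back face lies 43 mm in +x of this point.
- rack_entry (a point): Midway between the keyholes' two entry openings, on the plate's back face, 34 mm above the rack's underside; rack axes. Openings at y +38 and -38 mm, 16.4 mm wide, 22 to 46 mm above the underside: a head passes within 1.2 mm sideways and 4.5 mm up or down of the middle.
- rack_seat (a point): Midway between the screw axes when home, on the plate's back face, 57 mm above the underside; rack axes. From each opening a slot 8 mm wide runs up and ends at 60 mm. Ribs along its front edges rise 5 mm and draw the sprung screws out: the last 11 mm of the pull down take a growing force, about 8 to 18 N, then it stops hard. The rack's weight alone does not seat it.
- flask_100: Bystander: stoppered conical flask, 64 mm wide, 106 mm tall; origin at the middle of its underside.
- reagent_bottle: Bystander: small stoppered glass bottle, 55 mm wide, 93 mm tall; origin at the middle of its underside.
- pipette_bulb: Bystander: rubber pipette bulb, 57 x 75 x 80 mm; origin at the middle of its underside.
- vial_0: Bystander: sample vial with white cap, 24 mm wide, 52 mm tall; origin at the middle of its underside.
- vial_1: Bystander: sample vial with black cap, 24 mm wide, 52 mm tall; origin at the middle of its underside.
- tape_roll: Bystander: tape roll lying flat, 70 mm wide, 18 mm high; origin at the middle of its underside.
- marker: Bystander: felt marker lying on the bench, 127 mm long, 15 mm thick; origin at the middle of its underside.

How it is judged (in metres and radians):
At the end, for the whole second after the job is handed in: The rack hangs at rest on both screws, plate flat on the board (within 3 mm) and level, pulled home: both screws drawn out more than 2.3 mm (about 2.9 mm when fully home) by the slots' ramps (value of joint each of screw_l, screw_r above 0.0023 m and x of rack_seat in the frame of board between -0.003 and 0.003 m and y of rack_seat in the frame of board between -0.011 and 0.011 m and z of rack_seat in the frame of board between 0.135 and 0.147 m and angle between rack_seat's own z axis and vertical below 0.06 rad and linear speed of rack below 0.01 m/s); the robot touches nothing.
It fails at once if the rack is forced against the board or its screws (contact force between rack and board above 55 N).
It fails at once if another thing on the bench is pushed away (distance of any of flask_100, reagent_bottle, pipette_bulb, vial_0, vial_1, tape_roll, marker from where it was at the start of the episode above 0.03 m).
It also fails if it takes over 64 s, if anything falls off the work surface, if the arm or the gripper's body presses on something with over 40 N, if the wrist force passes 120 N, or if a joint passes its speed limit or range.

## Robot

A 6-joint arm with a two-finger parallel gripper is mounted at the origin on a cart in front of the work surface, level with it; the furniture and walls round the work are solid. World frame = base frame: x ahead of the robot, y to its left, z up, the work surface at z = 0. Lengths are in mm, angles in rad, forces in N, time in s.
With the tool pointing down it reaches from about 350 to 875 mm from the base axis. Payload 4.2 kg.
Tool frame: the origin (TCP) lies at the very end of the fingers, on their centre line; the grasp point (between the pads) lies 19 mm behind it; z points along the fingers, y is the line along which they close (so a half turn about z gives the same grasp; the last joint's range is limited). The gripper opens to 85 mm and grips with 20 to 120 N. Pads are 22 mm wide; open, the fingers measure 114 mm over their backs; the gripper's body (76 mm by 85 mm) begins 54 mm behind the grasp point. The pads swing forward as they close: fully open they stand 13 mm farther back than shut.
Start: joints at [1.461, 0.385, 0.008, 0, -1.194, -0.259], TCP at [225.277, 582.966, 231.312] pointing down, gripper open.
Joint ranges: [-3.14, 3.14], [-1.21, 2.06], [-1.07, 1.41], [-3.16, 2.05], [-2.99, -0.16], [-3.1, 3.1]. Speed limits (rad/s): [2.79, 2.79, 3.14, 3.14, 3.14, 3.14].

## Interface

Orientations are given as a unit quaternion [x, y, z, w].
In Python, from workcell import ctrl gives the robot as it stands.
- The arm moves only by the tool move_arm, never from a script. Its argument "increments" is text: rows parted by semicolons, each of 7 numbers parted by spaces: the shift along the tool's x, y, z in mm, then the turn, a rotation vector about the tool's x, y, z in rad, then the opening, from -1 (shut) to 1 (fully open). A call has exactly 5 rows; each row shifts and turns the commanded pose from where the row before left it, along the tool's axes as they then stand; what a row does not reach is not made up. A row lasts 1/8 s, in which the tool goes at most 62.5 mm and 10.7 degrees, less where a joint would pass 70% of its speed; a pose out of reach is approached as far as the arm can. A call with a gripper value outside its range is refused whole. The fingers move at their own pace and stop on an object; "newtons" is the grip in N (left out, the last holds). Time passes only in rows, so rows that do not move let the fingers close, or fill a call up. It gives the time, the measured TCP pose, the force, the opening and the grip force at its end, in the units of the state.
- ctrl.get_state(): the state, without advancing time (a new reading comes with each control period).
- ctrl.snapshot(name): name is "scene" or "top"; returns (picture, depth): 400x640x3 uint8, blue, green, red; 400x640 float32, mm along the optical axis (not along the pixel's ray), 0 where there is no reading.
- ctrl.camera_model(name): a dict with "fx", "fy", "cx", "cy" (pixels), "origin" and "attitude" of the camera in the world. Camera axes: x right, y up, looking along -z (the intrinsics and any distortion apply to the point x, -y, -z); pixel columns grow to the right and rows downward; lengths in mm; the calibration is good to about 2 mm. A picture is of the moment at which its call begins. camera_model takes no time and is no camera call.
- ctrl.hand_in(): hands the job in; it is judged then, once.
The state is a dict: "clock": time; "joint_positions": joint angles; "dq": joint speeds; "joint_efforts": joint torques, N m; "ee_pos": TCP position; "tool_rot": TCP orientation; "contact_force": force on the tool from outside, world axes, zero at the start; "wrist_torque": the same for the moment, N m; "gripper_width": opening from 0.0 (shut) to 1.0 (fully open); "grasp_force": force on a finger pad.
Only numpy, scipy, OpenCV 4.12 (cv2) and the standard library are available. Lean on these libraries where they do the work, as an engineer would, in place of code of your own. Each camera call takes 0.05 s, during which the arm holds its last target. There are 200 camera calls.

## Working session

There is one attempt and no reset: what is moved stays moved. The work goes in short steps, Python scripts to look and compute and a tool call to move; the robot and the scene stay as the last step left them, time stands still between calls to the robot, and variables do not carry over. Pictures are saved under pics/ and viewed, at most 10 in all, crops included, and the job is handed in when it is done.

Besides the shell and the picture viewer there is one more tool, called after "Call:" as a command line: name --argument value ..., lists and objects as JSON in quotes. move_arm: Moves the arm, as the interface text tells. Its arguments: {"type":"object","properties":{"increments":{"type":"string"},"newtons":{"type":"number"}},"required":["increments"]}

```bash
mkdir -p pics; cat > h.py <<'E'
import numpy as np, cv2
from scipy.spatial.transform import Rotation as R
from workcell import ctrl
def Rm(a):
    a=np.array(a,float); return a if a.shape==(3,3) else R.from_quat(a).as_matrix()
def snap(n):
    im,d=ctrl.snapshot(n); return im,d,ctrl.camera_model(n)
def pts(d,c):
    v,u=np.indices(d.shape); 
    P=np.stack([(u-c['cx'])/c['fx']*d,-(v-c['cy'])/c['fy']*d,-d],-1)
    return P@Rm(c['attitude']).T+np.array(c['origin'])
def ray(c,u,v,axis,val):
    r=Rm(c['attitude'])@np.array([(u-c['cx'])/c['fx'],-(v-c['cy'])/c['fy'],-1]); o=np.array(c['origin'])
    return o+r*(val-o[axis])/r[axis]
E
python3 - <<'E'
from h import *
for n in("scene","top"):
    im,d,c=snap(n); cv2.imwrite(f"pics/{n}0.png",im); np.save(n+"0.npy",d); print(n,c,(d==0).mean())
print(ctrl.get_state())
E
```

```text
scene {'fx': 481.79317318568474, 'fy': 481.79317318568474, 'cx': 319.9274221823792, 'cy': 192.38167578444288, 'origin': array([147.45816159, 829.71712195, 838.4085404 ]), 'attitude': array([-0.0983434 ,  0.32682656,  0.90415466, -0.25693839])} 0.00408984375
top {'fx': 406.8957235514885, 'fy': 406.8957235514885, 'cx': 314.28847793909233, 'cy': 202.4758255396766, 'origin': array([ 279.88934282,  311.29858061, 1054.45339536]), 'attitude': array([-0.0619847 ,  0.06720721,  0.71272415, -0.69546055])} 0.0039296875
{'clock': 0.1, 'joint_positions': array([ 1.46057458e+00,  3.85491144e-01,  6.77375057e-03, -4.38289906e-04,
       -1.19399103e+00, -2.58597455e-01]), 'dq': array([-0.00018335, -0.00114397,  0.00412394,  0.00218524, -0.0017699 ,
        0.00125031]), 'joint_efforts': array([-6.73150535e-04, -3.93316734e+01,  1.88931477e+01,  4.19800848e+00,
       -2.56807041e-03,  4.90381325e-06]), 'ee_pos': array([225.11881275, 582.49842222, 230.32795223]), 'tool_rot': array([ 9.83029387e-01, -1.83445548e-01, -1.32271249e-04,  9.68515701e-04]), 'contact_force': array([ 0.72588302, -0.44624467, -0.06601757]), 'wrist_torque': array([ 0.00631704, -0.02610752, -0.03148407]), 'grasp_force': 0.0, 'gripper_width': 1.0018209302380325}
```

View pics/scene0.png

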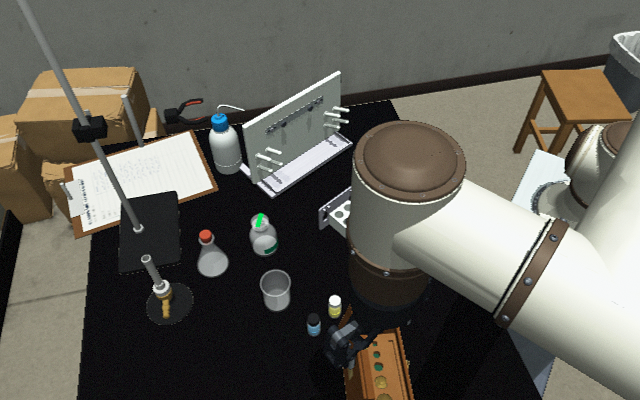

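View pics/top0.png

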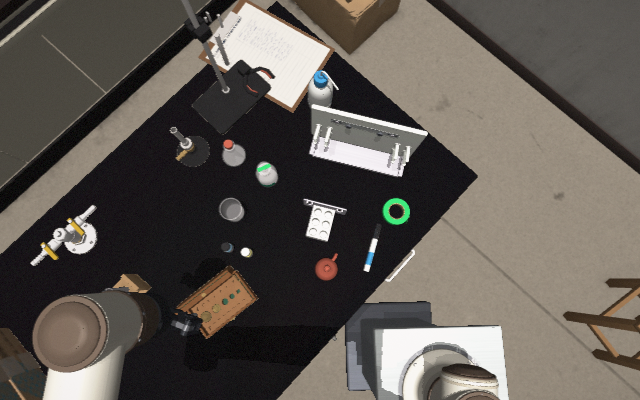

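The scene view shows the board at (295,140), with the arm hiding most of the rack. The top view shows the board at (365,140) with its pegs and trough, the rack at (320,220) with its plate toward the board, the tape at (397,211), the marker at (372,248), the bulb at (327,268) and the vials at (227,247) and (247,252).

```bash
cat > m1.py <<'E'
from h import *
im=cv2.imread("pics/top0.png"); d=np.load("top0.npy"); c=ctrl.camera_model("top"); P=pts(d,c)
def show(n,sl):
    print(n)
# names
for n,(u,v) in dict(rack=(320,222),flask=(232,155),bottle=(266,174),bulb=(327,268),vial0=(247,252),vial1=(227,247),tape=(397,202),marker=(372,248),board=(365,118),trough=(355,158),base=(440,380),bench=(280,220),beaker=(231,210)).items(): print(n,P[v,u].round(1))
# rack: points with z 25..80 in region
m=np.zeros(d.shape,bool); m[190:248,295:352]=True
Q=P[m]; top=Q[(Q[:,2]>30)&(Q[:,2]<42)]; pl=Q[(Q[:,2]>60)&(Q[:,2]<80)]
for n,q in(("block",top),("plate",pl)):
    r=cv2.minAreaRect(q[:,:2].astype(np.float32)); print(n,len(q),np.median(q[:,2]).round(1),r,cv2.boxPoints(r).round(1).tolist())
# board top edge
m[:]=False; m[90:180,295:440]=True; Q=P[m]
for lo,hi in((178,194),(15,28)):
    q=Q[(Q[:,2]>lo)&(Q[:,2]<hi)]; r=cv2.minAreaRect(q[:,:2].astype(np.float32)); print("board",lo,len(q),np.median(q[:,2]).round(1),r,cv2.boxPoints(r).round(1).tolist())
# face fit: points z 60..170
d2=np.load("scene0.npy"); c2=ctrl.camera_model("scene"); P2=pts(d2,c2)
np.save("P2.npy",P2)
for n,PP,sl in(("top",P,(slice(90,180),slice(295,440))),("scene",P2,(slice(70,195),slice(235,360)))):
    q=PP[sl].reshape(-1,3); q=q[(q[:,2]>40)&(q[:,2]<175)&(np.linalg.norm(q[:,:2]-P[118,365,:2],axis=1)<160)]
    best=0
    rng=np.random.default_rng(0)
    for _ in range(500):
        a,b,e=q[rng.choice(len(q),3,False)]; nn=np.cross(b-a,e-a); L=np.linalg.norm(nn)
        if L<100: continue
        nn/=L; i=abs((q-a)@nn)<2
        if i.sum()>best: best=i.sum(); bi=i
    q=q[bi]; ce=q.mean(0); nn=np.linalg.svd(q-ce,full_matrices=False)[2][2]; print(n,best,ce.round(1),nn.round(4),np.degrees(np.arctan2(nn[1],nn[0])))
a=cv2.resize(im[95:185,300:435],None,fx=5.5,fy=5.5,interpolation=cv2.INTER_CUBIC)[:595,:]
s=cv2.imread("pics/scene0.png")[65:200,235:360]
cv2.imwrite("pics/c1.png",cv2.resize(im[90:245,295:435],None,fx=3.8,fy=3.8,interpolation=3)); cv2.imwrite("pics/c2.png",cv2.resize(s,None,fx=4.4,fy=4.4,interpolation=3))
E
python3 m1.py
```

```text
rack [417.3 288.3  39.8]
flask [592.8 508.3  55.1]
bottle [530.7 417.5  94. ]
bulb [302.1 275.2  65.6]
vial0 [345.9 469.2  53. ]
vial1 [359.4 518.3  52.2]
tape [467.8  86.5  17.2]
marker [350.8 157.   13.8]
board [632.5 183.2 184.1]
trough [590.2 189.9  12.8]
base [ 62.5  48.4 149.2]
bench [430.1 391.6   2.8]
beaker [459.4 519.3   3.7]
block 456 36.4 ((417.07354736328125, 287.89971923828125), (104.40242004394531, 80.5194320678711), 74.34213256835938) [[364.20001220703125, 248.5], [441.79998779296875, 226.8000030517578], [469.8999938964844, 327.29998779296875], [392.3999938964844, 349.0]]
plate 108 69.9 ((454.82208251953125, 275.93353271484375), (106.54977416992188, 8.7159423828125), 74.69866180419922) [[436.6000061035156, 225.6999969482422], [445.0, 223.39999389648438], [473.1000061035156, 326.20001220703125], [464.70001220703125, 328.5]]
board 178 686 185.3 ((628.2454223632812, 174.8352813720703), (269.16162109375, 13.764028549194336), 74.22196960449219) [[585.0, 47.20000076293945], [598.2999877929688, 43.5], [671.5, 302.5], [658.2000122070312, 306.20001220703125]]
board 15 463 18.4 ((622.7716064453125, 212.81466674804688), (315.1961975097656, 150.04437255859375), 51.92467498779297) [[466.5, 135.0], [584.5999755859375, 42.5], [779.0, 290.6000061035156], [660.9000244140625, 383.1000061035156]]
top 2046 [623.  175.2 114.9] [-9.626e-01  2.711e-01 -5.000e-04] 164.2718351909595
scene 3540 [626.2 186.4 114.1] [ 0.9622 -0.2723  0.0019] -15.80097703316959
```

View pics/c2.png

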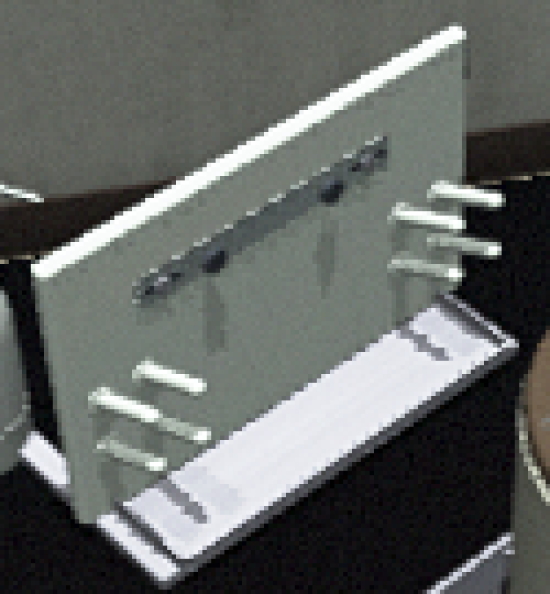

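View pics/c1.png

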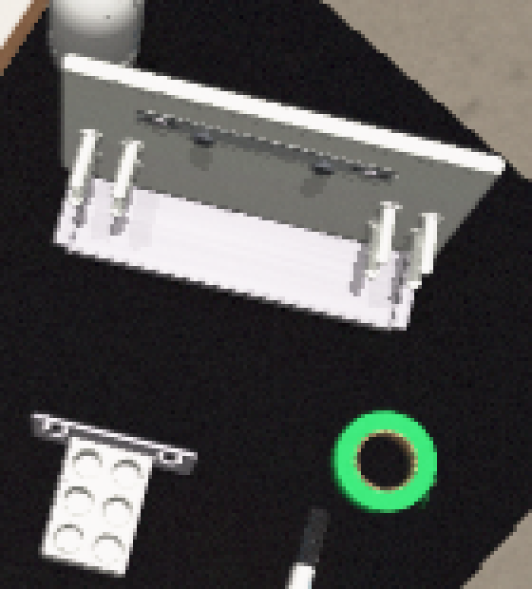

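The crops show dark screw heads at (215,262) and (331,190) in the scene crop, which is full-frame (284,124) and (310,108). In the top crop they are at (204,138) and (323,167), full-frame (349,126) and (380,134). The rack is nearly parallel to the board.

```bash
cat > m2.py <<'E'
from h import *
n=np.array([.9624,-.2717,0]); y=np.array([.2717,.9624,0]); Fb=lambda p:np.array([p@n,p@y,p[2]])
ims={k:cv2.imread(f"pics/{k}0.png") for k in("top","scene")}; cs={k:ctrl.camera_model(k) for k in ims}
seeds=dict(top=[(348.7,126.3),(380,133.9)],scene=[(283.9,124.5),(310.2,108.2)])
pix={}
for k in ims:
    g=cv2.cvtColor(ims[k],cv2.COLOR_BGR2GRAY).astype(float)
    for j,(u,v) in enumerate(seeds[k]):
        r=4; u0,v0=int(round(u)),int(round(v)); w=g[v0-r:v0+r+1,u0-r:u0+r+1]; print(k,j); print(w.astype(int))
        wt=np.clip(62-w,0,None); vv,uu=np.indices(w.shape); pix[k,j]=(u0-r+(uu*wt).sum()/wt.sum(),v0-r+(vv*wt).sum()/wt.sum()); print(np.round(pix[k,j],2))
def tri(j):
    A=[];b=[]
    for k in ims:
        c=cs[k];u,v=pix[k,j]; r=Rm(c['attitude'])@np.array([(u-c['cx'])/c['fx'],-(v-c['cy'])/c['fy'],-1]); r/=np.linalg.norm(r); M=np.eye(3)-np.outer(r,r); A.append(M); b.append(M@c['origin'])
    p=np.linalg.solve(sum(A),sum(b)); return p,np.linalg.norm(b[0]-A[0]@p)
for j in(0,1):
    p,e=tri(j); print("screw",j,p.round(1),"board frame",Fb(p).round(1),"gap",e.round(2))
    for k in ims:  # ray onto plane n=552-7.4
        c=cs[k];u,v=pix[k,j]; r=Rm(c['attitude'])@np.array([(u-c['cx'])/c['fx'],-(v-c['cy'])/c['fy'],-1]);o=c['origin']; print(k,Fb(o+r*(545-o@n)/(r@n)).round(1))
# rack block top in top image
c=cs["top"]; hsv=cv2.cvtColor(ims["top"],cv2.COLOR_BGR2HSV); m=((hsv[...,2]>140)*255).astype(np.uint8); mm=np.zeros_like(m); mm[190:248,295:352]=m[190:248,295:352]
for z,lab in((36,"block"),(72,"plate")):
    q=np.array([Fb(ray(c,u,v,2,z)) for v,u in zip(*np.nonzero(mm))])
    print(lab,[np.round(np.percentile(q[:,i],[0,.5,2,50,98,99.5,100]),1).tolist() for i in(0,1)])
    if lab=="block":
        print(np.histogram(q[:,0],np.arange(270,390,4)));b=q[(q[:,0]>290)&(q[:,0]<345)]
        for lo in range(290,345,11):
            s=b[(b[:,0]>=lo)&(b[:,0]<lo+11)]; print(lo,s[:,1].min().round(1),s[:,1].max().round(1))
E
python3 m2.py
```

```text
top 0
[[113 151 120 145 113 116 117 117 116]
 [ 76  89  90  99 134 145 122 148 117]
 [ 85  87  89  94 103  87  85  93 139]
 [ 86  86 106 114 115  88  86  87  89]
 [ 78  65  56  77 105 100  85  82  87]
 [104  60  39  40  46  56  80 107  99]
 [114  95  83  68  59  78 101 113 100]
 [ 99 100  99 100 102 114 113 116 116]
 [100  99 101  97  98 103 116 116 119]]
[347.97 126.96]
top 1
[[ 75  76 117 156 119 141 118 117 118]
 [ 88  87  80  92  87  86 136 154 121]
 [ 90  89  86  93 111  92  90  94  87]
 [ 88  74 100 114 122 115  95  90  90]
 [ 93  64  38  41  67  85  92  95  89]
 [113  89  49  42  42  42  70 103 113]
 [112  98  95  86  96  92 116 115 113]
 [ 99  99  98 100 102 114 117 114 115]
 [100  98  98  99 101 116 117 115 116]]
[379.19 134.62]
scene 0
[[163 105  80  87  86  88  84  81  85]
 [ 79  71  83  92  86  77  78  87  90]
 [ 89  84  94  94  58  29  66  86  89]
 [ 81  80  77  48  33  30  57  95 117]
 [ 80  74  50  32  29  30  76 101 114]
 [ 71  49  38  32  32  47  91 114 121]
 [ 90  59  35  35  46 105 114 115 120]
 [ 98  93  85  85  95 114 113 116 122]
 [110 113 104 114 126 121 122 12
[... 541 characters left out ...]
42.2] board frame [544.9 305.1 142.2] gap 0.06
top [545.  305.1 142.2]
scene [545.  304.9 142. ]
block [[282.6, 282.9, 284.1, 327.2, 372.3, 373.0, 373.0], [335.1, 343.1, 351.1, 390.2, 428.7, 438.6, 444.9]]
(array([ 0,  0,  0, 33, 36, 37, 36, 36, 35, 35, 37, 35, 37, 35, 30, 32, 35,
       36, 32, 39, 30, 32, 37, 30, 24, 53,  0,  0,  0]), array([270, 274, 278, 282, 286, 290, 294, 298, 302, 306, 310, 314, 318,
       322, 326, 330, 334, 338, 342, 346, 350, 354, 358, 362, 366, 370,
       374, 378, 382, 386]))
290 362.2 418.9
301 362.2 419.0
312 361.6 418.4
323 362.2 418.5
334 362.2 418.6
plate [[279.2, 279.4, 280.6, 322.1, 365.7, 366.3, 366.4], [336.5, 344.2, 352.0, 389.6, 426.9, 436.4, 442.4]]
```

Call:
move_arm --increments "20 50 0 0 0 -0.02 1; 20 50 0 0 0 -0.02 1; 20 50 0 0 0 -0.02 1; 20 45 0 0 0 -0.02 1; 0 0 0 0 0 -0.014 1"

```text
clock: 0.72
ee_pos: [235.6, 369.4, 231.4]
tool_rot: [0.99, -0.138, -0.0, 0.0]
contact_force: [-0.3, 1.0, 0.1]
gripper_width: 0.997
grasp_force: 0.0
```

Call:
move_arm --increments "55 10 0 0 0 0 1; 55 10 0 0 0 0 1; 50 9.5 0 0 0 0 1; 26 0 0 0 0 0 1; 0 0 0 0 0 0 1"

```text
clock: 1.35
ee_pos: [408.3, 293.7, 230.5]
tool_rot: [0.99, -0.138, -0.0, 0.001]
contact_force: [-0.5, 0.4, 0.2]
gripper_width: 1.001
grasp_force: 0.0
```

Call:
move_arm --increments "0 0 40 0 0 0 1; 0 0 40 0 0 0 1; 0 0 40 0 0 0 1; 0 0 10 0 0 0 1; 0 0 0 0 0 0 1"

```text
clock: 1.98
ee_pos: [406.7, 294.4, 101.5]
tool_rot: [0.991, -0.136, 0.0, 0.0]
contact_force: [0.2, 0.9, 0.7]
gripper_width: 1.0
grasp_force: 0.0
```

```bash
python3 - <<'E'
from h import *
n=np.array([.9624,-.2717,0]); y=np.array([.2717,.9624,0])
s=ctrl.get_state();p=s['ee_pos'];print(p@n,p@y,p[2],Rm(s['tool_rot']).round(4))
im,d,c=snap("top"); cv2.imwrite("pics/t1.png",cv2.resize(im[150:290,230:400],None,fx=4,fy=4))
E
```

```text
311.4214133400015 393.85564983580537 101.50547224569735 [[ 9.628e-01 -2.701e-01  1.000e-04]
 [-2.701e-01 -9.628e-01 -5.000e-04]
 [ 2.000e-04  4.000e-04 -1.000e+00]]
```

View pics/t1.png

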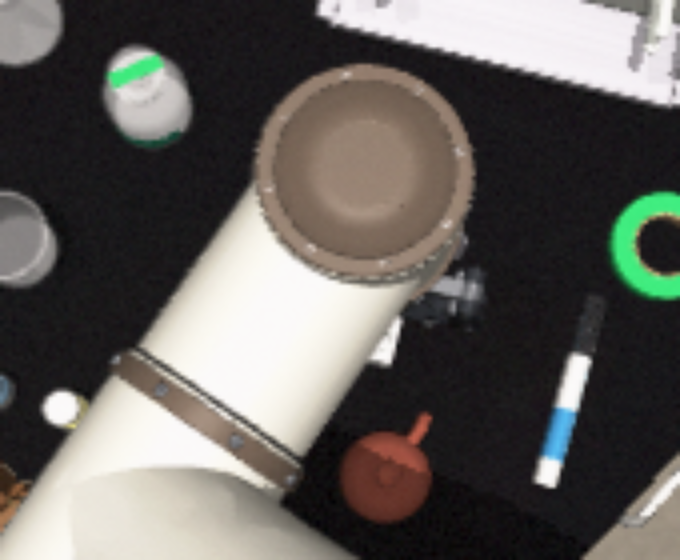

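The top view shows the wrist above the rack, hiding it, with the white block corner visible at (385,345) just behind. The neighbours are clear.

Call:
move_arm --increments "1 4 20 0 0 0 1; 0 0 25 0 0 0 1; 0 0 25 0 0 0 1; 0 0 15 0 0 0 1; 0 0 0 0 0 0 1"

```text
clock: 2.65
ee_pos: [407.1, 290.3, 17.0]
tool_rot: [0.991, -0.137, 0.0, -0.0]
contact_force: [0.9, -0.1, 0.1]
gripper_width: 1.006
grasp_force: 0.0
```

Call:
move_arm --increments "0 0 5 0 0 0 1; 0 0 5 0 0 0 1; 0 0 0 0 0 0 1; 0 0 0 0 0 0 1; 0 0 0 0 0 0 1"

```text
clock: 3.28
ee_pos: [406.8, 289.7, 6.5]
tool_rot: [0.991, -0.137, 0.0, -0.0]
contact_force: [-0.5, -0.7, -0.5]
gripper_width: 1.001
grasp_force: 0.0
```

Call:
move_arm --increments "0 0 0 0 0 0 0.2; 0 0 0 0 0 0 0.2; 0 0 0 0 0 0 0; 0 0 0 0 0 0 -0.5; 0 0 0 0 0 0 -0.5" --newtons 70

```text
clock: 3.9
ee_pos: [406.7, 289.6, 6.7]
tool_rot: [0.991, -0.137, 0.0, 0.0]
contact_force: [-2.5, -0.3, 5.5]
gripper_width: 0.642
grasp_force: 76.0
```

Call:
move_arm --increments "0 0 0 0 0 0 -0.5; 0 0 0 0 0 0 -0.5; 0 0 -5 0 0 0 -0.5; 0 0 -10 0 0 0 -0.5; 0 0 -20 0 0 0 -0.5"

```text
clock: 4.53
ee_pos: [406.0, 288.8, 41.0]
tool_rot: [0.991, -0.137, -0.001, 0.001]
contact_force: [0.3, 0.4, -4.1]
gripper_width: 0.644
grasp_force: 74.8
```

Call:
move_arm --increments "0 0 -30 0 0 0 -0.5; 0 0 -30 0 0 0 -0.5; 0 0 -15 0 0 0 -0.5; 0 0 0 0 0 0 -0.5; 0 0 0 0 0 0 -0.5"

```text
clock: 5.15
ee_pos: [406.0, 288.9, 115.5]
tool_rot: [0.991, -0.137, -0.001, 0.001]
contact_force: [-0.8, -1.3, -4.0]
gripper_width: 0.644
grasp_force: 75.2
```

Call:
move_arm --increments "20 15 0 0 0 0 -0.5; 30 15 0 0 0 0 -0.5; 30 15 0 0 0 0 -0.5; 30 0 0 0 0 0 -0.5; 20 0 0 0 0 0 -0.5"

```text
clock: 5.78
ee_pos: [520.0, 209.9, 114.7]
tool_rot: [0.99, -0.138, -0.001, 0.001]
contact_force: [-0.7, 1.0, -3.8]
gripper_width: 0.645
grasp_force: 75.1
```

Call:
move_arm --increments "15 0 0 0 0 0 -0.5; 5 0 0 0 0 0 -0.5; 0 0 0 0 0 0 -0.5; 0 0 0 0 0 0 -0.5; 0 0 0 0 0 0 -0.5"

```text
clock: 6.4
ee_pos: [538.3, 205.8, 116.5]
tool_rot: [0.991, -0.137, -0.0, -0.0]
contact_force: [-0.3, -0.0, -3.1]
gripper_width: 0.643
grasp_force: 75.1
```

```bash
python3 - <<'E'
from h import *
n=np.array([.9624,-.2717,0]); y=np.array([.2717,.9624,0])
s=ctrl.get_state();p=s['ee_pos'];print(p@n,p@y,p[2],s['contact_force'].round(1),s['wrist_torque'].round(2))
a,d,c=snap("top"); b,d2,c2=snap("scene"); cv2.imwrite("pics/t2f.png",a);cv2.imwrite("pics/s2f.png",b);np.save("t2.npy",d);np.save("s2.npy",d2)
A=cv2.resize(a[90:200,295:435],(595,468),interpolation=3);B=cv2.resize(b[65:230,225:375],(455,500),interpolation=3)
cv2.imwrite("pics/ts2.png",A);cv2.imwrite("pics/ss2.png",cv2.resize(b[65:215,235:385],(600,600),interpolation=3))
E
```

```text
462.16793543962643 344.3498040756432 116.4832508987866 [-0.3 -0.  -3.1] [0.03 0.11 0.  ]
```

View pics/ts2.png

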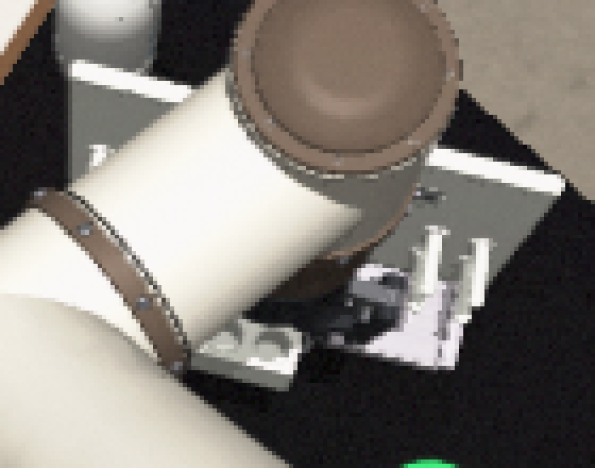

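View pics/ss2.png

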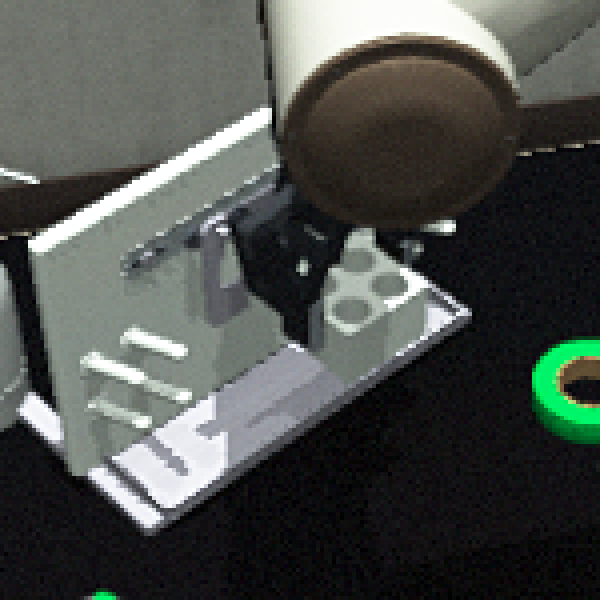

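The top crop shows only the back end of the block at (250,350). The scene crop shows the plate's left end with its keyhole at (222,270), full-frame (290,132), and the block's back at (365,300).

```bash
python3 - <<'E'
from h import *
n=np.array([.9624,-.2717,0]); y=np.array([.2717,.9624,0]); M=np.stack([n,y,[0,0,1]])
c=ctrl.camera_model("scene"); b=cv2.imread("pics/s2f.png"); g=cv2.cvtColor(b,cv2.COLOR_BGR2GRAY); P=pts(np.load("s2.npy"),c)@M.T
np.set_printoptions(linewidth=220)
s=(slice(114,150),slice(280,304)); print(g[s])
print("n");print(P[s][::2,:,0].round(0).astype(int)); print("y");print(P[s][::3,:,1].round(0).astype(int)); print("z");print(P[s][::3,:,2].round(0).astype(int))
# block: points, z>90 region right
Q=P[120:160,310:350].reshape(-1,3); q=Q[(Q[:,0]>420)&(Q[:,0]<480)&(Q[:,1]>300)&(Q[:,1]<385)&(Q[:,2]>105)&(Q[:,2]<160)]
print(len(q),np.percentile(q,[0,1,5,50,95,99,100],axis=0).round(1).T)
E
```

```text
[[137 136 143 138 139 138 136 140 135 139 117  89  86  97  95 109 120 144 131  92  75  74  75  76]
 [134 138 138 136 138 134 147 142 126  86  81  80  91 105 111 145 137  95  74  76  79  77  74  74]
 [135 136 138 137 141 140 201 177 101  89  91  92 108 121 101  87  81  77  79  77  80  76  73  71]
 [140 136 138 137 160 144  90  79  94 108 110 116 130  86  43  30  34  67  80  68  74  76  74  72]
 [134 146 143 125  96  89  85  96 101 170 183 138  81  50  56  36  40  53  66  78  74  70  73  62]
 [144 202 168  86  93  91  94 164 192 236 222 127  47  43  37  41  59  70  68  75  75  70  61  44]
 [184 114  90  96  98  99 164 240 223 121  72  60  30  32  43  59  76  73  76  68  59  43  32  30]
 [ 92  84  96 101  91 154 209 150  74 104 148 118  35  11  56  68  64  69  64  45  23  27  37  34]
 [ 99  94 105  98  79 177 170 103  86 237 255 236 108   5  43  55  61  62  45  29  34  27  25  30]
 [ 88  90  90  59  71 133 123  91  92  77 166 159  55  13  25  39  45  44  31  29  31  30  21  17]
 [ 93  83  55  32  47  76  96  97  95  86  73  81  78  46  15  22  37  29  24  27  20  20  23   9]
 [ 81  54  
[... 6071 characters left out ...]
150 103 102  99  98  98  95 188 189 193 195 199 201 201 201 200]
 [113 107 108 107 104 145 147 144 142 139  95  92 131 133 134 130 177 179 177 179 190 193 194 192]
 [101 101  99  97  96  93 138 135 138 133 128 130 127 126 123 121 119 122 173 176 175 182 184 184]
 [ 94  91  90  88  88  85 128 130 125 126 122 121 120 116 115 115 112 112 114 118 120 122 173 175]
 [ 83  85  81  81  76  77 119 118 118 117 115 112 112  60  61  59  58  55  50  48 111 111 115 116]
 [ 76  75  73  69  69  64  64  64  61  60  55  52  55  54  50  48  43  44  44  41  38  35  33  32]]
777 [[430.1 431.1 431.7 448.4 472.9 477.8 479.7]
 [305.2 310.2 318.2 348.9 379.5 382.8 384.9]
 [108.7 111.6 114.8 140.2 153.1 158.5 159.9]]
```

```bash
python3 - <<'E'
from h import *
n=np.array([.9624,-.2717,0]); y=np.array([.2717,.9624,0]); M=np.stack([n,y,[0,0,1]])
c=ctrl.camera_model("scene"); o=M@c['origin']; W=M@Rm(c['attitude'])
g=cv2.cvtColor(cv2.imread("pics/s2f.png"),cv2.COLOR_BGR2GRAY).astype(float)
P=pts(np.load("s2.npy"),c)@M.T; sub=P[128:146,286:289]; nf=np.median(sub[...,0]); print("front n",nf)
def pr(u,v,nn):
    r=W@np.array([(u-c['cx'])/c['fx'],-(v-c['cy'])/c['fy'],-1]); return (o+r*(nn-o[0])/r[0]).round(2)
for v in range(129,136):
    a=g[v]; f=(a[289]-91)/(a[291:294].mean()-91)   # fraction bg in pixel 289
    f2=(a[290]-91)/(a[291:294].mean()-91)
    ue=290.5-f2-f ; h=pr(ue,v,nf)
    print(v,"open",round(ue,2),h,"c=",h[1]-46.2," outer 284.5/285.5:",pr(284.5,v,nf)[1]-55,pr(285.5,v,nf)[1]-55)
for u in (290,291): # opening bottom
    a=g[128:142,u]; print(u,a); 
print("bottom",pr(290.5,136.2,nf),"opening bottom front z")
print("top: ", [ (u,pr(u,v,nf)) for u,v in((286,120.2),(288,119),(290,117.5))])
E
```

```text
front n 512.8848088856979
129 open 290.22 [512.88 388.54 155.  ] c= 342.34000000000003  outer 284.5/285.5: 348.19 345.66
130 open 289.76 [512.88 389.94 153.08] c= 343.74  outer 284.5/285.5: 348.42 345.88
131 open 289.62 [512.88 390.52 150.62] c= 344.32  outer 284.5/285.5: 348.64 346.1
132 open 289.59 [512.88 390.79 147.97] c= 344.59000000000003  outer 284.5/285.5: 348.87 346.33
133 open 289.49 [512.88 391.27 145.44] c= 345.07  outer 284.5/285.5: 349.1 346.55
134 open 289.48 [512.88 391.49 142.73] c= 345.29  outer 284.5/285.5: 349.33 346.78
135 open 289.57 [512.88 391.47 139.86] c= 345.27000000000004  outer 284.5/285.5: 349.56 347.0
290 [ 87. 103. 124. 127. 127. 130. 128. 129. 141.  92.  91.  92.  89.  91.]
291 [120. 126. 135. 139. 139. 136. 140. 141. 143.  81.  95.  95.  94.  93.]
bottom [512.88 389.27 134.99] opening bottom front z
top:  [(286, array([512.88, 397.49, 184.61])), (288, array([512.88, 392.22, 184.64])), (290, array([512.88, 386.86, 185.44]))]
```

Call:
move_arm --increments "6 1.8 0.5 0 0 0 -0.5; 8 0 0 0 0 0 -0.5; 7 0 0 0 0 0 -0.5; 2 0 0 0 0 0 -0.5; 0 0 0 0 0 0 -0.5"

```text
clock: 7.12
ee_pos: [560.6, 197.4, 115.6]
tool_rot: [0.991, -0.137, -0.0, 0.0]
contact_force: [0.4, -0.4, -3.8]
gripper_width: 0.638
grasp_force: 75.1
```

```bash
cat > st.py <<'E'
from h import *
n=np.array([.9624,-.2717,0]); y=np.array([.2717,.9624,0]);M=np.stack([n,y,[0,0,1]])
s=ctrl.get_state();p=s['ee_pos'];r=Rm(s['tool_rot']);print((M@p).round(2),"F",(M@s['contact_force']).round(1),"T",(M@s['wrist_torque']).round(2),"yaw",np.degrees(np.arctan2(r[1,0],r[0,0])).round(2),s['clock'])
E
python3 st.py
```

```text
[485.87 342.31 115.61] F [ 0.5 -0.3 -3.8] T [-0.05  0.16  0.02] yaw -15.77 7.125
```

Call:
move_arm --increments "1.5 0 0 0 0 0 -0.5; 1.5 0 0 0 0 0 -0.5; 1.5 0 0 0 0 0 -0.5; 1 0 0 0 0 0 -0.5; 0.5 0 0 0 0 0 -0.5"

```text
clock: 7.75
ee_pos: [566.3, 196.0, 115.8]
tool_rot: [0.991, -0.137, -0.0, 0.0]
contact_force: [0.6, -0.1, -4.3]
gripper_width: 0.642
grasp_force: 75.1
```

```bash
python3 st.py
```

```text
[491.77 342.45 115.8 ] F [ 0.6  0.1 -4.3] T [-0.01  0.11 -0.01] yaw -15.75 7.75
```

Call:
move_arm --increments "0.5 0 0 0 0 0 -0.5; 0.5 0 0 0 0 0 -0.5; 0.5 0 0 0 0 0 -0.5; 0.5 0 0 0 0 0 -0.5; 0 0 0 0 0 0 -0.5"

```text
clock: 8.38
ee_pos: [568.2, 195.4, 115.8]
tool_rot: [0.991, -0.137, -0.0, 0.0]
contact_force: [-0.7, 0.7, -4.4]
gripper_width: 0.645
grasp_force: 75.1
```

Call:
move_arm --increments "0.5 0 0 0 0 0 -0.5; 0.5 0 0 0 0 0 -0.5; 0.5 0 0 0 0 0 -0.5; 0 0 0 0 0 0 -0.5; 0 0 0 0 0 0 -0.5"

```text
clock: 9.0
ee_pos: [569.6, 195.0, 115.8]
tool_rot: [0.991, -0.137, -0.0, 0.0]
contact_force: [-0.1, 0.4, -3.6]
gripper_width: 0.641
grasp_force: 75.1
```

```bash
python3 st.py
```

```text
[495.2  342.42 115.79] F [-0.2  0.4 -3.6] T [-0.03  0.11  0.01] yaw -15.75 9.0
```

Call:
move_arm --increments "0.5 0 0 0 0 0 -0.5; 0.5 0 0 0 0 0 -0.5; 0.5 0 0 0 0 0 -0.5; 0 0 0 0 0 0 -0.5; 0 0 0 0 0 0 -0.5"

```text
clock: 9.62
ee_pos: [571.1, 194.6, 115.8]
tool_rot: [0.991, -0.137, -0.0, 0.0]
contact_force: [-0.2, 0.4, -3.0]
gripper_width: 0.639
grasp_force: 75.1
```

Call:
move_arm --increments "0.5 0 0 0 0 0 -0.5; 0.5 0 0 0 0 0 -0.5; 0.5 0 0 0 0 0 -0.5; 0 0 0 0 0 0 -0.5; 0 0 0 0 0 0 -0.5"

```text
clock: 10.25
ee_pos: [572.5, 194.2, 115.8]
tool_rot: [0.991, -0.137, -0.0, 0.0]
contact_force: [-0.7, 0.1, -4.2]
gripper_width: 0.642
grasp_force: 75.1
```

```bash
python3 st.py
```

```text
[498.21 342.41 115.78] F [-0.7 -0.1 -4.2] T [-0.05  0.06  0.03] yaw -15.75 10.25
```

Call:
move_arm --increments "0.5 0 0 0 0 0 -0.5; 0.5 0 0 0 0 0 -0.5; 0 0 0 0 0 0 -0.5; 0 0 0 0 0 0 -0.5; 0 0 0 0 0 0 -0.5"

```text
clock: 10.88
ee_pos: [572.8, 194.0, 115.7]
tool_rot: [0.991, -0.137, -0.001, 0.0]
contact_force: [-5.1, 1.7, -2.0]
gripper_width: 0.642
grasp_force: 75.3
```

```bash
python3 st.py
```

```text
[498.59 342.33 115.71] F [-5.3  0.3 -2. ] T [0.19 1.38 0.28] yaw -15.72 10.875
```

Call:
move_arm --increments "-0.4 0 1 0 0 0 -0.5; 0 0 2 0 0 0 -0.5; 0 0 2 0 0 0 -0.5; 0 0 2 0 0 0 -0.5; 0 0 0 0 0 0 -0.5"

```text
clock: 11.5
ee_pos: [572.9, 194.1, 108.8]
tool_rot: [0.991, -0.137, -0.0, 0.0]
contact_force: [-4.4, 1.3, -2.2]
gripper_width: 0.642
grasp_force: 75.5
```

```bash
python3 st.py
```

```text
[498.59 342.44 108.8 ] F [-4.6  0.  -2.2] T [0.2  1.29 0.26] yaw -15.73 11.5
```

Call:
move_arm --increments "0 0 1 0 0 0 -0.5; 0 0 1 0 0 0 -0.5; 0 0 1 0 0 0 -0.5; 0 0 1 0 0 0 -0.5; 0 0 0 0 0 0 -0.5"

```text
clock: 12.12
ee_pos: [572.9, 194.1, 105.0]
tool_rot: [0.991, -0.137, -0.0, 0.0]
contact_force: [-4.8, 1.5, -0.3]
gripper_width: 0.644
grasp_force: 75.6
```

```bash
python3 st.py
```

```text
[498.6  342.42 104.96] F [-5.1  0.2 -0.3] T [0.19 1.44 0.26] yaw -15.73 12.125
```

Call:
move_arm --increments "0 0 0.7 0 0 0 -0.5; 0 0 0.7 0 0 0 -0.5; 0 0 0.6 0 0 0 -0.5; 0 0 0 0 0 0 -0.5; 0 0 0 0 0 0 -0.5"

```text
clock: 12.75
ee_pos: [572.9, 194.1, 103.0]
tool_rot: [0.991, -0.137, -0.0, 0.0]
contact_force: [-5.2, 1.6, -0.7]
gripper_width: 0.641
grasp_force: 75.6
```

```bash
python3 st.py
```

```text
[498.6  342.44 103.03] F [-5.5  0.2 -0.7] T [0.13 1.49 0.28] yaw -15.73 12.75
```

Call:
move_arm --increments "0 0 1 0 0 0 -0.5; 0 0 1 0 0 0 -0.5; 0 0 0.5 0 0 0 -0.5; 0 0 0 0 0 0 -0.5; 0 0 0 0 0 0 -0.5"

```text
clock: 13.38
ee_pos: [572.9, 194.0, 101.2]
tool_rot: [0.991, -0.137, -0.0, 0.0]
contact_force: [-6.0, 1.5, 2.5]
gripper_width: 0.645
grasp_force: 75.9
```

```bash
python3 st.py
```

```text
[498.63 342.4  101.19] F [-6.2 -0.2  2.5] T [-0.09  1.78  0.25] yaw -15.71 13.375
```

Call:
move_arm --increments "0 0 1 0 0 0 -0.5; 0 0 1 0 0 0 -0.5; 0 0 0.5 0 0 0 -0.5; 0 0 0 0 0 0 -0.5; 0 0 0 0 0 0 -0.5"

```text
clock: 14.0
ee_pos: [572.9, 194.1, 99.2]
tool_rot: [0.991, -0.137, 0.0, 0.0]
contact_force: [-7.7, 0.8, 5.4]
gripper_width: 0.644
grasp_force: 76.2
```

```bash
python3 st.py
```

```text
[498.62 342.44  99.17] F [-7.6 -1.3  5.4] T [-0.11  2.    0.24] yaw -15.71 14.0
```

Call:
move_arm --increments "-0.3 0 1 0 0 0 -0.5; 0 0 1 0 0 0 -0.5; 0 0 1 0 0 0 -0.5; 0 0 0 0 0 0 -0.5; 0 0 0 0 0 0 -0.5"

```text
clock: 14.62
ee_pos: [572.9, 194.2, 96.4]
tool_rot: [0.991, -0.137, 0.0, -0.0]
contact_force: [-7.7, 1.1, 6.1]
gripper_width: 0.644
grasp_force: 76.0
```

```bash
python3 st.py
```

```text
[498.61 342.55  96.45] F [-7.7 -1.1  6.1] T [-0.14  2.    0.3 ] yaw -15.71 14.625
```

Call:
move_arm --increments "0 0 1 0 0 0 -0.5; 0 0 1 0 0 0 -0.5; 0 0 0.5 0 0 0 -0.5; 0 0 0 0 0 0 -0.5; 0 0 0 0 0 0 -0.5"

```text
clock: 15.25
ee_pos: [572.9, 194.2, 95.1]
tool_rot: [0.991, -0.137, 0.001, -0.0]
contact_force: [-8.8, 1.0, 10.5]
gripper_width: 0.64
grasp_force: 76.8
```

```bash
python3 st.py
```

```text
[498.61 342.6   95.06] F [-8.8 -1.4 10.5] T [-0.36  2.5   0.11] yaw -15.7 15.25
```

Call:
move_arm --increments "0 0 1 0 0 0 -0.5; 0 0 1 0 0 0 -0.5; 0 0 0 0 0 0 -0.5; 0 0 0 0 0 0 -0.5; 0 0 0 0 0 0 -0.5"

```text
clock: 15.88
ee_pos: [572.9, 194.4, 93.0]
tool_rot: [0.991, -0.137, 0.001, -0.0]
contact_force: [-9.2, 1.1, 9.4]
gripper_width: 0.645
grasp_force: 76.6
```

```bash
python3 st.py
```

```text
[498.59 342.73  93.03] F [-9.2 -1.4  9.4] T [-0.28  2.46  0.19] yaw -15.7 15.875
```

Call:
move_arm --increments "0 0 1 0 0 0 -0.5; 0 0 0.5 0 0 0 -0.5; 0 0 0 0 0 0 -0.5; 0 0 0 0 0 0 -0.5; 0 0 0 0 0 0 -0.5"

```text
clock: 16.5
ee_pos: [572.9, 194.4, 92.7]
tool_rot: [0.991, -0.136, 0.001, -0.0]
contact_force: [-12.0, 1.3, 15.4]
gripper_width: 0.646
grasp_force: 77.4
```

```bash
python3 st.py
```

```text
[498.56 342.75  92.68] F [-11.9  -2.   15.4] T [-0.56  3.05  0.05] yaw -15.69 16.5
```

Call:
move_arm --increments "-0.3 0 0.5 0 0 0 -0.5; 0 0 0.5 0 0 0 -0.5; 0 0 0 0 0 0 -0.5; 0 0 0 0 0 0 -0.5; 0 0 0 0 0 0 -0.5"

```text
clock: 17.12
ee_pos: [572.9, 194.4, 91.7]
tool_rot: [0.991, -0.137, 0.001, -0.0]
contact_force: [-11.0, 0.5, 14.8]
gripper_width: 0.646
grasp_force: 77.4
```

```bash
python3 st.py
```

```text
[498.58 342.78  91.72] F [-10.7  -2.5  14.8] T [-0.59  2.86  0.07] yaw -15.69 17.125
```

Still moving in stick-slip; continue until the hard stop.

Call:
move_arm --increments "-0.3 0 0.5 0 0 0 -0.5; 0 0 0.5 0 0 0 -0.5; 0 0 0 0 0 0 -0.5; 0 0 0 0 0 0 -0.5; 0 0 0 0 0 0 -0.5"

```text
clock: 17.75
ee_pos: [572.9, 194.5, 91.3]
tool_rot: [0.991, -0.136, 0.002, -0.0]
contact_force: [-12.1, 1.1, 16.1]
gripper_width: 0.644
grasp_force: 77.6
```

```bash
python3 st.py
```

```text
[498.54 342.85  91.28] F [-12.   -2.3  16.1] T [-0.81  2.85  0.02] yaw -15.68 17.75
```

Call:
move_arm --increments "0 0 0.5 0 0 0 -0.5; 0 0 0.3 0 0 0 -0.5; 0 0 0 0 0 0 -0.5; 0 0 0 0 0 0 -0.5; 0 0 0 0 0 0 -0.5"

```text
clock: 18.38
ee_pos: [572.9, 194.5, 91.2]
tool_rot: [0.991, -0.136, 0.002, -0.0]
contact_force: [-13.5, 0.2, 19.1]
gripper_width: 0.643
grasp_force: 77.9
```

```bash
python3 st.py
```

```text
[498.53 342.85  91.16] F [-13.   -3.5  19.1] T [-0.97  3.12 -0.01] yaw -15.68 18.375
```

Call:
move_arm --increments "-0.5 0 0.5 0 0 0 -0.5; 0 0 0.5 0 0 0 -0.5; 0 0 0 0 0 0 -0.5; 0 0 0 0 0 0 -0.5; 0 0 0 0 0 0 -0.5"

```text
clock: 19.0
ee_pos: [572.9, 194.5, 90.9]
tool_rot: [0.991, -0.136, 0.002, -0.0]
contact_force: [-13.1, 0.0, 21.0]
gripper_width: 0.645
grasp_force: 78.3
```

```bash
python3 st.py
```

```text
[498.47 342.85  90.93] F [-12.6  -3.5  21. ] T [-1.28  3.02 -0.06] yaw -15.67 19.0
```

Call:
move_arm --increments "0 0 0.5 0 0 0 -0.5; 0 0 0.5 0 0 0 -0.5; 0 0 0.5 0 0 0 -0.5; 0 0 0 0 0 0 -0.5; 0 0 0 0 0 0 -0.5"

```text
clock: 19.62
ee_pos: [572.8, 194.6, 90.6]
tool_rot: [0.991, -0.136, 0.002, -0.0]
contact_force: [-14.8, -0.6, 27.9]
gripper_width: 0.643
grasp_force: 79.0
```

```bash
python3 st.py
```

```text
[498.42 342.88  90.61] F [-14.1  -4.6  27.9] T [-1.55  3.64 -0.12] yaw -15.66 19.625
```

Call:
move_arm --increments "0 0 -1 0 0 0 -0.5; 0 0 -1 0 0 0 -0.5; 0 0 -1 0 0 0 -0.5; 0 0 0 0 0 0 -0.5; 0 0 0 0 0 0 -0.5"

```text
clock: 20.25
ee_pos: [572.9, 194.5, 91.0]
tool_rot: [0.991, -0.136, 0.002, -0.0]
contact_force: [-9.2, -0.9, 16.2]
gripper_width: 0.643
grasp_force: 77.5
```

```bash
python3 st.py
```

```text
[498.52 342.86  91.03] F [-8.6 -3.3 16.2] T [-0.9   2.41  0.08] yaw -15.68 20.25
```

Call:
move_arm --increments "0 0 -1 0 0 0 -0.5; 0 0 -1 0 0 0 -0.5; 0 0 -1 0 0 0 -0.5; 0 0 -0.5 0 0 0 -0.5; 0 0 0 0 0 0 -0.5"

```text
clock: 20.88
ee_pos: [573.0, 194.5, 91.3]
tool_rot: [0.991, -0.137, 0.001, -0.0]
contact_force: [-3.5, -1.1, 7.3]
gripper_width: 0.642
grasp_force: 76.4
```

```bash
python3 st.py; python3 - <<'E'
from h import *
n=np.array([.9624,-.2717,0]); y=np.array([.2717,.9624,0]); M=np.stack([n,y,[0,0,1]])
b,d,c=snap("scene"); P=pts(d,c)@M.T; cv2.imwrite("pics/s3.png",cv2.resize(b[65:215,235:385],(600,600),interpolation=3))
q=P[90:190,260:345].reshape(-1,3); q=q[(q[:,1]>340)&(q[:,1]<402)&(q[:,0]>535)&(q[:,0]<550.5)&(q[:,2]<165)&(q[:,2]>80)]
print(len(q),np.percentile(q,[0,2,10,50,90,98,100],axis=0).round(1).T)
E
```

```text
[498.58 342.87  91.35] F [-3.  -2.   7.3] T [-0.53  0.8   0.2 ] yaw -15.71 20.875
192 [[535.5 538.3 545.7 548.8 550.1 550.4 550.5]
 [362.2 366.4 373.  390.8 398.8 400.3 401.5]
 [ 80.8  86.   90.5 118.6 154.9 160.3 163.7]]
```

View pics/s3.png

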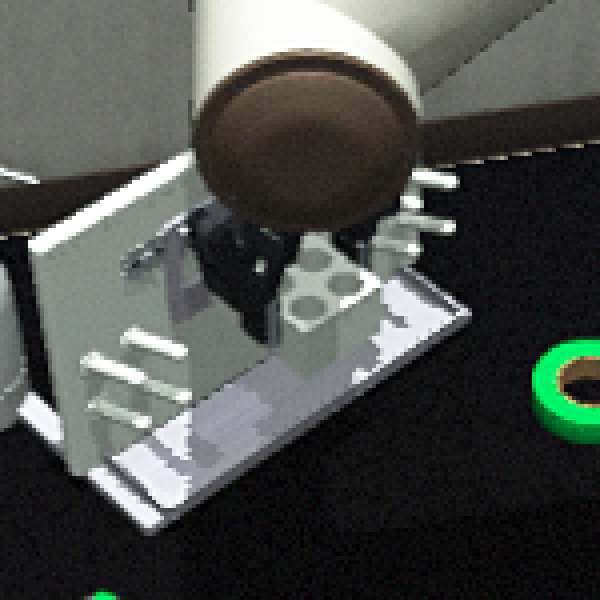

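The scene crop shows the plate flat on the board. Its left keyhole opening at (188,290) is empty below the slot, and the head is hidden behind the gripper. I'll unload the arm and release.

Call:
move_arm --increments "0 0 -1 0 0 0 -0.5; 0 0 -0.5 0 0 0 -0.5; 0 0 0 0 0 0 0.5; 0 0 0 0 0 0 0.8; 0 0 0 0 0 0 0.9"

```text
clock: 21.55
ee_pos: [571.7, 194.5, 91.3]
tool_rot: [0.991, -0.137, -0.0, -0.0]
contact_force: [-0.5, 0.4, 0.9]
gripper_width: 0.951
grasp_force: 0.0
```

Call:
move_arm --increments "0 0 0 0 0 0 0.9; 0 0 0 0 0 0 0.9; -2 0 0 0 0 0 0.9; -3 0 -5 0 0 0 0.9; 0 0 -10 0 0 0 0.9"

```text
clock: 22.18
ee_pos: [566.5, 195.7, 106.8]
tool_rot: [0.991, -0.137, -0.0, 0.0]
contact_force: [0.8, -0.1, -1.0]
gripper_width: 0.948
grasp_force: 0.0
```

```bash
python3 st.py
```

```text
[492.02 342.3  106.8 ] F [ 0.8  0.1 -1. ] T [0.01 0.05 0.02] yaw -15.73 22.175
```

Free; rise and clear the view to check.

Call:
move_arm --increments "0 0 -25 0 0 0 0.9; 0 0 -40 0 0 0 0.9; 0 0 -40 0 0 0 0.9; -40 0 -20 0 0 0 0.9; -50 0 0 0 0 0 0.9"

```text
clock: 22.8
ee_pos: [480.8, 221.0, 234.3]
tool_rot: [0.99, -0.138, 0.002, -0.002]
contact_force: [0.0, 1.0, 0.0]
gripper_width: 0.952
grasp_force: 0.0
```

Call:
move_arm --increments "-50 -10 0 0 0 0 0.9; -50 -40 0 0 0 0 0.9; -50 -50 0 0 0 0 0.9; -20 -50 0 0 0 0 0.9; 0 -40 0 0 0 0 0.9"

```text
clock: 23.42
ee_pos: [371.9, 443.2, 233.0]
tool_rot: [0.991, -0.135, 0.0, -0.001]
contact_force: [-0.3, 0.3, -0.2]
gripper_width: 0.948
grasp_force: 0.0
```

```bash
python3 st.py; python3 - <<'E'
from h import *
b,d,c=snap("scene"); t,d2,c2=snap("top"); cv2.imwrite("pics/s4f.png",b); cv2.imwrite("pics/t4f.png",t);np.save("s4.npy",d);np.save("t4.npy",d2)
o=np.hstack([cv2.resize(b[70:190,240:360],(400,400),interpolation=3),cv2.resize(t[90:190,305:435][:, :100],(400,400),interpolation=3)])
cv2.imwrite("pics/x4.png",o)
E
```

```text
[237.53 527.59 233.04] F [-0.4  0.2 -0.2] T [ 0.02 -0.08 -0.01] yaw -15.56 23.425
```

View pics/x4.png

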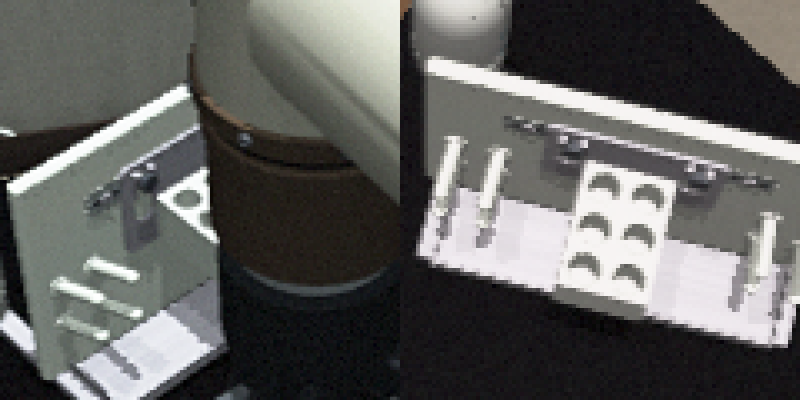

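Both heads sit at the tops of the slots, at about (145,178) in the left half and (572,147) and (700,172) in the right half. The plate is flat and level. I'll do a quick depth check for height, roll and how far the screws are drawn out.

```bash
python3 - <<'E'
from h import *
n=np.array([.9624,-.2717,0]); y=np.array([.2717,.9624,0]); M=np.stack([n,y,[0,0,1]])
ds=[ctrl.snapshot("top")[1] for _ in range(6)]; c=ctrl.camera_model("top"); P=pts(np.mean(ds,0),c)@M.T
q=P.reshape(-1,3); b=q[(abs(q[:,2]-121)<9)&(q[:,0]>470)&(q[:,0]<540)&(abs(q[:,1]-343)<26)]
A=np.c_[b[:,:2]-b[:,:2].mean(0),np.ones(len(b))]; print("block top: slope n,y, z",len(b),np.linalg.lstsq(A,b[:,2],rcond=None)[0].round(3))
f=q[(abs(q[:,2]-140)<10)&(abs(q[:,1]-343)<25)&(q[:,0]>540)]; print("plate front n",np.median(f[:,0]).round(2),len(f))
for u0,v0 in((348,127),(380,133)):
    w=P[v0-3:v0+5,u0-4:u0+5]; print(w[...,0].round(1))
E
```

```text
block top: slope n,y, z 364 [-8.00000e-03  0.00000e+00  1.20842e+02]
plate front n 549.02 68
[[548.9 546.2 546.8 549.6 548.8 549.1 548.4 548.9 548.6]
 [548.8 544.  544.8 551.8 548.3 548.8 546.6 547.4 549.2]
 [549.  549.  544.3 484.3 544.1 547.1 544.2 545.3 488.2]
 [548.8 552.2 541.7 541.6 542.6 543.1 544.2 546.2 548.5]
 [550.8 551.9 541.9 541.8 541.4 542.  541.8 549.3 549.4]
 [549.4 551.7 552.2 541.9 541.3 541.9 541.1 549.1 548.8]
 [548.8 549.3 550.  550.7 551.  551.1 490.1 549.5 548.2]
 [549.6 548.9 487.8 549.  549.1 549.  548.9 544.9 545.7]]
[[548.7 488.5 549.3 549.6 550.1 550.8 551.3 551.7 552.3]
 [549.6 548.4 548.6 549.2 549.  548.4 549.2 549.9 550.3]
 [549.3 546.4 546.6 548.8 549.4 548.7 488.4 549.4 549.1]
 [545.6 544.4 551.7 547.5 548.  548.9 546.4 547.3 549.4]
 [548.8 544.  543.3 543.5 543.8 545.  544.  544.3 549.2]
 [552.  541.4 541.8 541.7 541.3 542.9 543.8 549.1 549.1]
 [551.7 541.9 541.8 542.  542.2 542.  541.8 549.1 548.9]
 [550.8 551.1 552.4 552.  490.5 551.  549.1 549.2 488.1]]
```

```bash
python3 -c "
from workcell import ctrl
print(ctrl.hand_in())"
```

```text
the job is handed in; nothing more can be done
None
```

The rack hangs level and flat on both screws, and depth readings show each drawn out about 2.9 mm (fully home). The gripper has let go and is clear, and I handed the job in at about 24 s; the hand-in call gave no verdict.

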